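# Knock a stuck bezel cup up out of its forming block

### The job

A metal bezel cup is stuck down in the largest recess of the aluminium forming block, too deep to pinch. Slide the block along its channel on the knock-out bench, under the two sprung clips and without lifting it out, until the clips snap into the notches beside the cup and the cup sits over the knock-out pin; then press the lever fully down so that the pin pokes the cup up from below. Pick the raised cup out and stand it on its base, open side up, on the soldering block, leaving the other tools where they lie.

Things in the scene. Friction and masses are not known exactly. Their poses are not given: they have to be found in the camera images.
- knockout_bench: Bench fixed to the work surface: grey housing 150 x 176 mm on a foot 164 x 193 mm, steel table with its top at height 52 mm. Origin on the work surface under the knock-out pin, z up. The block's channel runs along its y from -115 to +55 mm; two fences, inner faces at x = -33 and +33 mm, tops at height 64 mm. The lever sticks out to -x.
- clip_rollers (a point): Point midway between the rollers (11 mm diameter) of the two leaf-spring clips, above the pin. The clips lie over both edges of the channel (bench x = 22 to 32 mm either side, 44 mm open between), clamped at bench y = 48 mm, reaching back to y = -13 mm, none higher than 87 mm. They ride up 3 mm on the block, drop into its notches and hold it down.
- forming_block: Loose aluminium block 64 (x) x 85 (y) x 18 mm, 0.4 kg, in the channel with 1 mm play either side. Origin: underside, on the axis of its largest recess (27 mm, 14 mm deep, 18 mm hole through the 4 mm floor). Bevelled nose 27 mm ahead (+y), square tail face 58 mm behind. A smaller empty recess at y = -36 mm. Beside each recess 8 mm notches cross both top edges.
- block_tail (a point): Centre of the block's square tail face, 9 mm above its underside. The block starts with its origin 42 to 85 mm on the bench's -y side of the pin and goes in the bench's +y. Pushing takes about 2 N, 10 to 14 N where the nose lifts the rollers, then 6 N. With the recess over the pin the rollers click into the notches, draw it in from 1 to 2 mm off, and about 20 N would push it past.
- bezel_cup: Plain metal cup, 26 mm diameter, 13 mm tall, straight walls, closed flat base, 30 g. Origin: centre of its base; z toward the open side. It starts in the block's largest recess, rim 1 mm below the block's top. With the pin fully up its base is at height 66.5 mm and its rim at 79.5 mm, 9.5 mm above the block's top (70 mm).
- pin_tip (a point): Centre of the flat top of the steel knock-out pin (12 mm diameter) in a hole of the bench table. Rests 2.5 mm below the table's top; rises 17 mm straight up when the lever is pressed fully. It has 3 mm to spare all round in the block's 18 mm hole.
- lever_pad (a point): Top centre of the black round thumb pad (31 mm diameter) on the lever's outer end, at height 81 mm with the lever up, 149 mm from the pin toward the bench's -x. Pressed fully it has gone 34 mm down and 13 mm farther out (-x) on an arc about the pivot, which lies at bench x = -52 mm, height 26 mm.
- lever (a joint): Lever angle: 0 = up (pin down), 0.327 rad = pressed to its stop (pin 17 mm up). The pivot is stiff (about 4 to 7 N on the pad); lever and pin stay where they are left.
- soldering_block: Dark grey scorched fibre soldering block, loose, 100 (x) x 140 (y) x 19 mm, 0.55 kg. Origin at the centre of its underside; its flat top is 19 mm above the work surface.
- brass_hammer: Bystander: small hammer, 200 mm long, wooden handle, brass head, lying down. Origin at its middle, on the work surface.
- graver: Bystander: graver, 91 mm long, with a mushroom-shaped wooden handle. Origin at its middle, on the work surface.
- wood_tray: Bystander: little open wooden tray, 46 x 62 x 18 mm. Origin at the centre of its underside.

How it is judged:
On the way, in this order (a step that is already met when the one before it is completed fails the run):
1. the block lies in its channel with the cup, still down in its recess, over the pin (within 3 mm) (horizontal distance between bezel_cup and pin_tip below 0.003 m and z of bezel_cup in the frame of forming_block below 0.006 m and z of forming_block in the frame of knockout_bench below 0.055 m), for 0.3 s.
2. the pin has poked the cup at least 7 mm up out of its recess, the gripper not touching the cup (z of bezel_cup in the frame of forming_block above 0.011 m and horizontal distance between bezel_cup and pin_tip below 0.005 m and value of joint lever above 0.2 rad and z of forming_block in the frame of knockout_bench below 0.055 m and contact force between the fingers and bezel_cup below 0.1 N), for 0.2 s.
At the end, for the whole second after the job is handed in: The cup stands at rest on its base, open side up (within 6 degrees), on top of the soldering block (its centre over the block, at least 5 mm inside the edges), the soldering block lying flat on the work surface, and the forming block still lies in its channel (x of bezel_cup in the frame of soldering_block between -0.045 and 0.045 m and y of bezel_cup in the frame of soldering_block between -0.065 and 0.065 m and z of bezel_cup in the frame of soldering_block between 0.016 and 0.022 m and angle between bezel_cup's own z axis and vertical below 0.1 rad and linear speed of bezel_cup below 0.02 m/s and angle between soldering_block's own z axis and vertical below 0.05 rad and height (world z) of soldering_block below 0.005 m and z of forming_block in the frame of knockout_bench below 0.055 m); the robot touches nothing.
It fails at once if the forming block is lifted out of its channel (more than 8 mm up) (z of forming_block in the frame of knockout_bench above 0.06 m).
It fails at once if a bystander tool is moved by more than 30 mm (distance of any of brass_hammer, graver, wood_tray from where it was at the start of the episode above 0.03 m).
It also fails if it takes over 58 s, if anything falls off the work surface, if the arm or the gripper's body presses on something with over 40 N, if the wrist force passes 120 N, or if a joint passes its speed limit or range.

### The arm

A 6-joint arm with a two-finger parallel gripper is mounted at the origin on a cart in front of the work surface, level with it; the furniture and walls round the work are solid. World frame = base frame: x ahead of the robot, y to its left, z up, the work surface at z = 0. Lengths are in m, angles in rad, forces in N, time in s.
With the tool pointing down it reaches from about 0.275 to 1 m from the base axis. Payload 8.4 kg.
Tool frame: the origin (TCP) lies on the centre line of the jaws, within the pads' length; the fingertips stand 17 mm ahead of it and the grasp point (between the pads) lies 2 mm behind it (bot.tcp_to_tips is the y of the fingertips in the tool frame, in m); y points along the fingers, z is the direction in which the jaws open and shut, and the axes are right-handed (so a half turn about y gives the same grasp; the last joint's range is limited). The gripper opens to 85 mm and grips with 20 to 120 N. Pads are 22 mm wide; open, the fingers measure 114 mm over their backs; the gripper's body (76 mm by 85 mm) begins 54 mm behind the grasp point. The pads swing forward as they close: fully open they stand 13 mm farther back than shut.
Start: joints at [-1.117, 0.353, 1.633, -0, 1.155, -0.002], TCP at [0.275, -0.561, 0.248] pointing down, gripper open.
Joint ranges: [-2.63, 2.63], [-0.92, 2.1], [0.06, 2.66], [-1.3, 4.44], [0, 2.69], [-3.02, 3.02]. Speed limits (rad/s): [2.22, 2.22, 2.79, 3.14, 3.14, 3.14].

### API

Orientations are given as a unit quaternion [x, y, z, w].
In Python, from workcell import bot, hand, kinematics, get_obs, vision, hand_in gives the robot as it stands. The module is installed in compiled form; this text tells all that it offers. Calls block until the motion is done:
- bot.reach(position, orientation): joint-space move of the TCP to a pose.
- bot.servo_line(position, ori=None, velocity=0.15): straight line of the TCP; ori=None keeps the orientation; velocity is the mean speed in m/s.
- bot.goto_joints(angles): joint-space move.
- hand.move_gripper(opening, strength=None): finger opening in m; strength is the grip in N (None keeps the last); returns when the fingers have stopped.
- bot.dwell(seconds).
- kinematics.solve_ik(position, orientation): joint angles nearest the present ones, or None.
- get_obs(): the state.
- vision.read_camera(name): name is "scene" or "side" or "wrist"; returns a dict with "frame" (384x512x3 uint8, red, green, blue), "intrinsics" (3x3 intrinsics, pixels), "dist" ([k1, k2, p1, p2, k3] as OpenCV has them; the pictures are not rectified), "view" (4x4, takes a point from world to camera coordinates). Camera axes: x right, y down, z forward; pixel columns grow to the right and rows downward; lengths in m; the calibration is good to about 2 mm. A picture is of the moment at which its call begins. There is no depth.
A pose or a line that the arm cannot do raises bot.IKError and nothing moves.
- hand_in(): hands the job in, once; it reports no verdict.
The state is a dict: "time_s": time; "joint_pos": joint angles; "joint_vel": joint speeds; "joint_efforts": joint torques, N m; "position": TCP position; "orientation": TCP orientation; "wrist_force": force on the tool from outside, world axes, zero at the start; "ft_torque": the same for the moment, N m; "gripper_width": finger opening in m.
Only numpy, scipy, OpenCV 4.12 (cv2) and the standard library are available. Lean on these libraries where they do the work, as an engineer would, in place of code of your own. Each camera call takes 0.05 s, during which the arm holds its last target.

## Working session

There is one attempt and no reset: what is moved stays moved. The work goes in short steps, each a Python script; the robot and the scene stay as the last script left them, time stands still between calls to the robot, and variables do not carry over. Pictures are saved under pics/ and viewed, and the job is handed in when it is done.

```bash
mkdir -p pics; ls; cat > h.py <<'E'
import numpy as np, cv2
from workcell import bot, hand, kinematics, get_obs, vision, hand_in
def snap(n,f):
    c=vision.read_camera(n); cv2.imwrite('pics/'+f,c['frame'][:,:,::-1]); np.savez('pics/'+f[:-4]+'.npz',**c); return c
def load(f):
    d=np.load('pics/'+f+'.npz'); return {k:d[k] for k in d}
def ray(c,uv,z):
    K=np.array(c['intrinsics'],float);D=np.array(c['dist'],float);V=np.array(c['view'])
    p=cv2.undistortPoints(np.array(uv,float).reshape(-1,1,2),K,D)[:,0]
    R=V[:3,:3];o=-R.T@V[:3,3]
    d=np.c_[p,np.ones(len(p))]@R
    return o+d*((z-o[2])/d[:,2])[:,None]
def proj(c,P):
    V=np.array(c['view']);r=cv2.Rodrigues(V[:3,:3])[0]
    return cv2.projectPoints(np.array(P,float).reshape(-1,1,3),r,V[:3,3],np.array(c['intrinsics'],float),np.array(c['dist'],float))[0][:,0]
E
python3 - <<'E'
from h import *
for n in("scene","side","wrist"):
    c=snap(n,n+'0.png'); V=c['view']; print(n,-V[:3,:3].T@V[:3,3],V[2,:3])
print({k:np.round(v,3) for k,v in get_obs().items()}, bot.tcp_to_tips)
E
```

```text
pics
scene [-0.39265832 -0.72560781  0.5915638 ] [ 0.75070264  0.49907151 -0.43286624]
side [0.37881578 0.85195358 0.93696556] [ 0.10377384 -0.75226699 -0.65063459]
wrist [ 0.33674092 -0.53124749  0.37373497] [-0.24774672 -0.11961221 -0.96141275]
{'time_s': np.float64(0.15), 'joint_pos': array([-1.117,  0.353,  1.634, -0.   ,  1.155, -0.002]), 'joint_vel': array([-0.001, -0.003, -0.003, -0.002, -0.   ,  0.   ]), 'joint_efforts': array([-1.0000e-03, -6.0564e+01, -3.4234e+01, -0.0000e+00,  6.0000e-03,
       -0.0000e+00]), 'position': array([ 0.275, -0.561,  0.248]), 'orientation': array([-0.16 ,  0.689, -0.688,  0.16 ]), 'wrist_force': array([ 0.637, -0.275, -0.482]), 'ft_torque': array([ 0.03 , -0.007,  0.036]), 'gripper_width': np.float64(0.085)} 0.017
```

View pics/scene0.png

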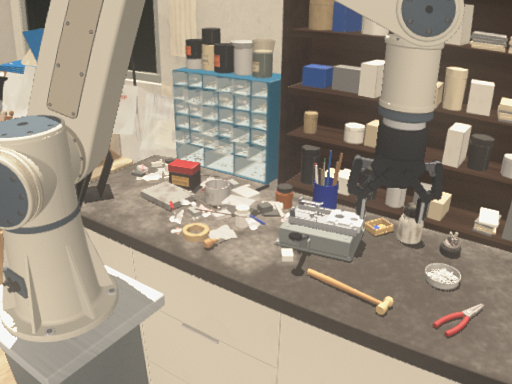

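View pics/side0.png

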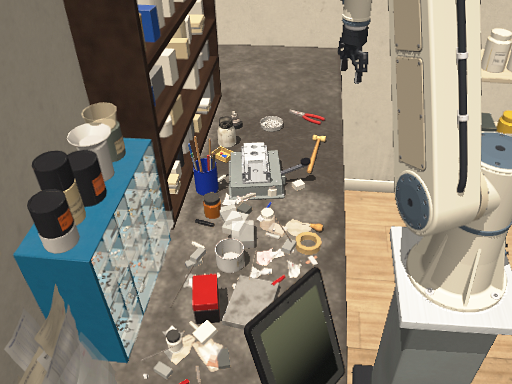

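View pics/wrist0.png

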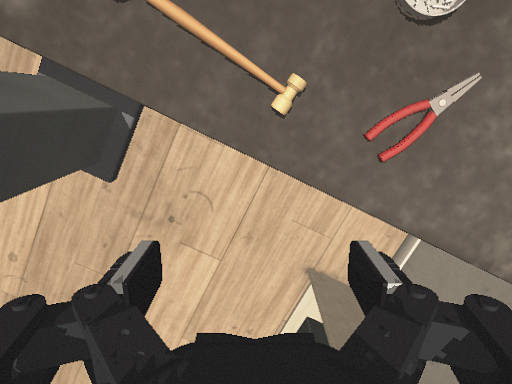

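```bash
python3 - <<'E'
from h import *
a=cv2.imread('pics/side0.png')[110:340,170:370]; cv2.imwrite('pics/sidez.png',cv2.resize(a,None,fx=2.6,fy=2.6,interpolation=cv2.INTER_CUBIC))
a=cv2.imread('pics/scene0.png')[160:310,110:410]; cv2.imwrite('pics/scenez.png',cv2.resize(a,None,fx=2.6,fy=2.6,interpolation=cv2.INTER_CUBIC))
c=load('side0')
print(ray(c,[[232,182],[284,182],[232,196],[284,196]],.05),ray(c,[[308,160]],.081))
print(ray(c,[[230,290],[280,290],[255,295]],.019))
E
```

```text
[[ 0.60306025 -0.24365436  0.05      ]
 [ 0.45258309 -0.25799426  0.05      ]
 [ 0.59301956 -0.18122379  0.05      ]
 [ 0.44764639 -0.19528324  0.05      ]] [[ 0.38748495 -0.3301014   0.081     ]]
[[0.55037728 0.12590312 0.019     ]
 [0.43211776 0.11354282 0.019     ]
 [0.48933175 0.13450167 0.019     ]]
```

View pics/sidez.png

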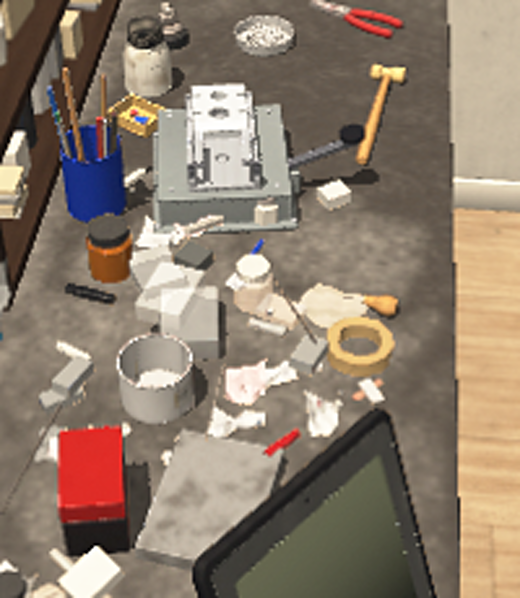

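View pics/scenez.png

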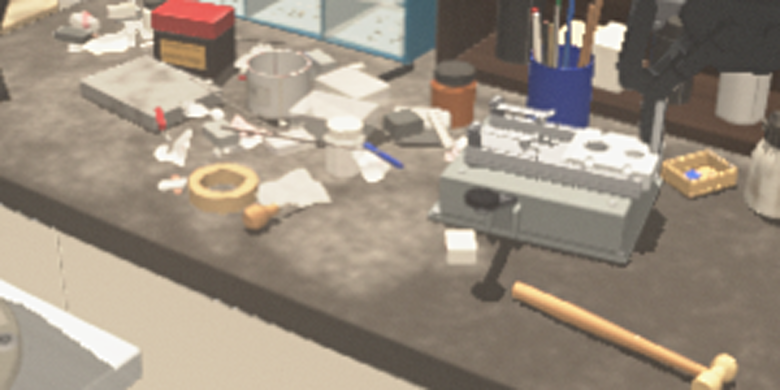

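```bash
cat >> h.py <<'E'
from scipy.spatial.transform import Rotation as Ro
def ori(jaw):  # tool y down, tool z along horizontal angle jaw
    z=np.array([np.cos(jaw),np.sin(jaw),0]);y=np.array([0,0,-1.]);x=np.cross(y,z)
    return Ro.from_matrix(np.c_[x,y,z]).as_quat()
E
python3 - <<'E'
from h import *
o=get_obs();R=Ro.from_quat(o['orientation']).as_matrix();c=load('wrist0');V=c['view']
cam=-V[:3,:3].T@V[:3,3]
print(R.round(2),'cam in tool',R.T@(cam-o['position']),'axis',R.T@V[2,:3], c['intrinsics'])
for a in (0,90,180,270):
    q=kinematics.solve_ik([.47,-.3,.36],ori(np.radians(a+0.)));print(a,q)
E
```

```text
[[-0.9  -0.    0.44]
 [-0.44  0.   -0.9 ]
 [ 0.   -1.   -0.  ]] cam in tool [-0.06853595 -0.12598858  0.00043944] axis [ 2.75102347e-01  9.61414722e-01 -6.56941819e-04] [[316.05416283   0.         254.4992479 ]
 [  0.         316.05416283 189.20054754]
 [  0.           0.           1.        ]]
0 [-5.70794913e-01  1.58220636e-01  1.64183896e+00 -4.44089210e-16
  1.34153305e+00 -5.70794913e-01]
90 [-5.70794913e-01  1.58220636e-01  1.64183896e+00 -4.44089210e-16
  1.34153305e+00 -2.14159124e+00]
180 [-5.70794913e-01  1.58220636e-01  1.64183896e+00 -4.44089210e-16
  1.34153305e+00  2.57079774e+00]
270 [-5.70794913e-01  1.58220636e-01  1.64183896e+00 -4.44089210e-16
  1.34153305e+00  1.00000141e+00]
```

```bash
python3 - <<'E'
from h import *
bot.reach([.48,-.32,.36],ori(0))
snap('wrist','w1.png');snap('side','s1.png');snap('scene','sc1.png')
o=get_obs();print(o['time_s'],o['position'])
a=cv2.imread('pics/w1.png');cv2.imwrite('pics/w1z.png',cv2.resize(a,(800,600),interpolation=cv2.INTER_CUBIC))
E
```

```text
1.5667 [ 0.47933955 -0.32088153  0.35941106]
```

View pics/w1z.png

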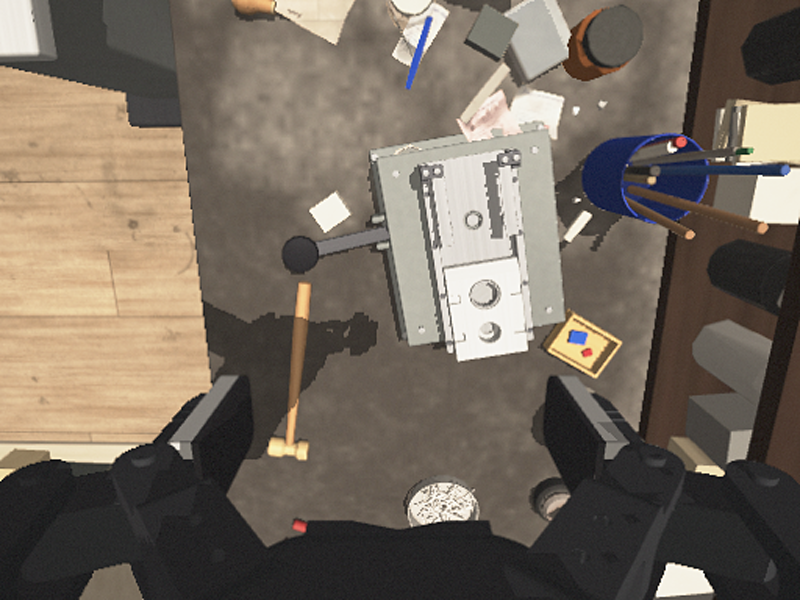

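```bash
python3 - <<'E'
from h import *
a=cv2.imread('pics/w1.png')[70:240,170:370];cv2.imwrite('pics/w1zz.png',cv2.resize(a,None,fx=3.5,fy=3.5,interpolation=cv2.INTER_CUBIC))
E
```

```text
(no output)
```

View pics/w1zz.png

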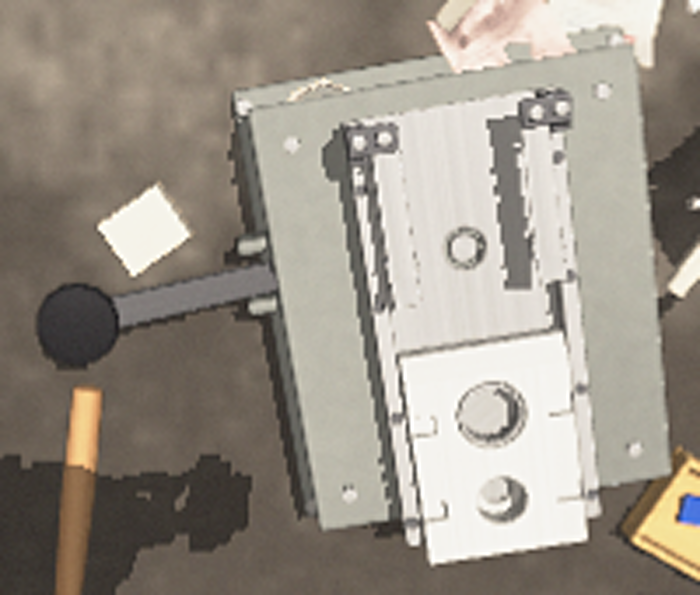

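```bash
python3 - <<'E'
from h import *
c=load('w1')
def f(p,z): return ray(c,[[(p[0]+.5)/3.5-.5+170,(p[1]+.5)/3.5-.5+70]],z)[0]
pin=f((465,248),.052);pad=f((78,325),.081);r1=f((490,414),.07);r2=f((501,498),.07);t1=f((432,565),.07);t2=f((587,541),.07)
for n,v in dict(pin=pin,pad=pad,r1=r1,r2=r2,t1=t1,t2=t2).items(): print(n,v.round(4))
d=pin-pad;print('pad dist',np.hypot(*d[:2]),np.degrees(np.arctan2(d[1],d[0])))
d=r1-r2;print(np.hypot(*d[:2]),np.degrees(np.arctan2(d[1],d[0]))-90)
d=pin-r1;print(np.hypot(*d[:2]),np.degrees(np.arctan2(d[1],d[0]))-90)
d=t2-t1;print(np.hypot(*d[:2]),np.degrees(np.arctan2(d[1],d[0])))
tm=(t1+t2)/2;d=r1-tm;print(np.hypot(*d[:2]),np.degrees(np.arctan2(d[1],d[0]))-90)
d=pin-tm;print(np.hypot(*d[:2]),np.degrees(np.arctan2(d[1],d[0]))-90)
E
```

```text
pin [ 0.5439 -0.3065  0.052 ]
pad [ 0.3967 -0.3312  0.081 ]
r1 [ 0.5535 -0.3688  0.07  ]
r2 [ 0.5595 -0.4037  0.07  ]
t1 [ 0.5329 -0.4326  0.07  ]
t2 [ 0.5953 -0.4222  0.07  ]
pad dist 0.1491855173330023 9.519600381240492
0.03536360859907935 9.811683797524154
0.06309028615031967 8.775965586120122
0.0632476653446732 9.403799836471501
0.05950492585467345 10.256059767347324
0.12258499463088464 9.494368414714287
```

```bash
cat >> h.py <<'E'
TH=np.radians(9.5);PIN=np.array([.5438,-.3066])
def W(x,y,z): # bench->world
    return np.array([PIN[0]+x*np.cos(TH)-y*np.sin(TH),PIN[1]+x*np.sin(TH)+y*np.cos(TH),z])
def B(p):
    d=np.array(p[:2])-PIN;return np.array([d[0]*np.cos(TH)+d[1]*np.sin(TH),-d[0]*np.sin(TH)+d[1]*np.cos(TH),p[2]])
def F(o=None):
    f=(o or get_obs())['wrist_force'];return np.array([f[0]*np.cos(TH)+f[1]*np.sin(TH),-f[0]*np.sin(TH)+f[1]*np.cos(TH),f[2]]).round(1)
E
python3 - <<'E'
from h import *
c=load('s1');print(proj(c,[W(0,0,.052),W(-.149,0,.081),W(0,-.121,.061)]))
hand.move_gripper(0.0)
bot.reach(W(0,-.152,.14),ori(TH))
bot.servo_line(W(0,-.152,.074),velocity=.1)
f0=F();print(f0,B(get_obs()['position']))
for y in np.arange(-.136,-.126,.002):
    bot.servo_line(W(0,y,.074),velocity=.04);o=get_obs();print(B(o['position']).round(4),F(o)-f0)
snap('side','s2.png');snap('wrist','w2.png');print(get_obs()['time_s'])
E
python3 - <<'E'
import cv2
a=cv2.imread('pics/w2.png');b=cv2.imread('pics/s2.png')[110:250,190:350]
cv2.imwrite('pics/c2.png',cv2.hconcat([cv2.resize(a,(480,360)),cv2.resize(b,(320,280)).copy() if 0 else cv2.resize(b,(320,360))]))
E
```

```text
[[254.85547452 169.58046763]
 [304.85246099 159.60730898]
 [253.19176109 144.31826258]]
[ 0.2 -0.3  0.4] [ 0.00019323 -0.15228473  0.07423204]
[ 0.0002 -0.1359  0.0742] [-1.1  0.9 -0.5]
[-0.    -0.134  0.074] [-0.5  0.1 -0.4]
[-0.     -0.1319  0.074 ] [ 0.8 -0.3 -0.2]
[ 0.    -0.13   0.074] [ 0.2  0.4 -0.1]
[ 0.     -0.128   0.0741] [-0.3 -1.7 -0.8]
[ 0.     -0.1258  0.074 ] [ 0.3 -0.5 -0.3]
6.1
```

View pics/c2.png

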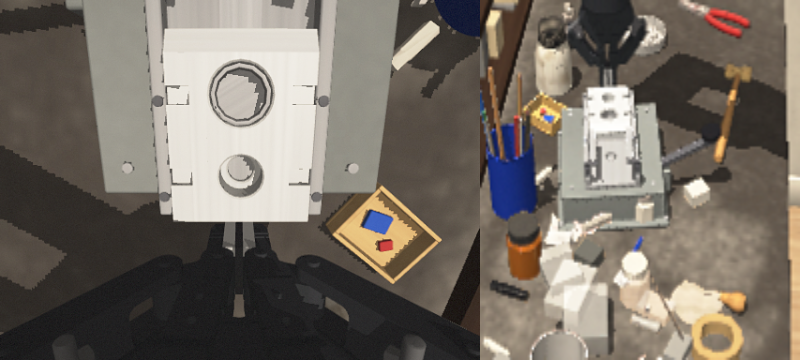

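```bash
python3 - <<'E'
from h import *
c=load('w2');k=512/480
for n,p in dict(r1=(240.5,93),r2=(240.5,176),tl=(172,221),tr=(309,221)).items(): print(n,B(ray(c,[[p[0]*k,p[1]*k]],.07)[0]).round(4))
f0=np.array([.2,-.3,.4])
y=-.124
while y<-.0775:
    bot.servo_line(W(0,y,.074),velocity=.05);o=get_obs();print(B(o['position']).round(4),F(o)-f0); 
    if abs((F(o)-f0)[1])>16: print('stop');break
    y+=.004
snap('wrist','w3.png');print(get_obs()['time_s'])
E
```

```text
r1 [-0.0003 -0.0569  0.07  ]
r2 [-0.0002 -0.0934  0.07  ]
tl [-0.0329 -0.1158  0.07  ]
tr [ 0.0326 -0.1157  0.07  ]
[ 0.     -0.1238  0.074 ] [-0.9 -0.2 -0.2]
[-1.000e-04 -1.194e-01  7.390e-02] [-0.4  0.5 -0.4]
[-1.000e-04 -1.155e-01  7.390e-02] [-0.5  0.3  0.4]
[-0.     -0.1116  0.074 ] [-1.1  0.1  0.2]
[-0.     -0.1076  0.074 ] [ 0.   0.3 -0.8]
[-0.     -0.1036  0.074 ] [-0.3  0.5 -0.7]
[-0.     -0.0996  0.074 ] [-0.4  0.9  0.2]
[-0.0001 -0.0956  0.0739] [-1.  -0.1 -0.4]
[ 0.0001 -0.0919  0.0741] [-0.1 -1.3  0.1]
[ 0.0005 -0.089   0.0744] [ 1.1 -5.5 -1.7]
[ 0.0001 -0.0844  0.0742] [ 0.2 -4.9 -0.5]
[ 0.0001 -0.08    0.0741] [-0.4 -2.5  0.6]
9.15
```

View pics/w3.png

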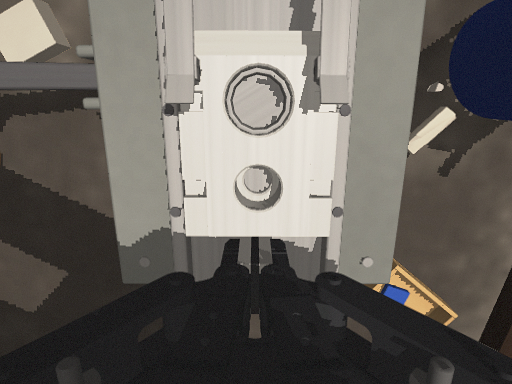

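```bash
python3 - <<'E'
from h import *
c=load('w3');print(B(ray(c,[[259,99]],.07)[0]).round(4),B(ray(c,[[258,186.5]],.07)[0]).round(4))
f0=np.array([.2,-.3,.4])
for y in [-.078,-.076,-.074,-.073,-.072,-.0715,-.071]:
    bot.servo_line(W(0,y,.074),velocity=.03);o=get_obs();print(B(o['position']).round(4),F(o)-f0)
c=snap('wrist','w4.png');print(get_obs()['time_s'])
E
```

```text
[ 0.0007 -0.0109  0.07  ] [ 0.0005 -0.047   0.07  ]
[ 0.0001 -0.0781  0.0741] [ 0.9 -3.9  0.4]
[ 0.     -0.0761  0.0741] [ 0.1 -3.9 -0.2]
[ 0.     -0.074   0.0741] [ 0.  -3.9  0.1]
[ 0.     -0.0731  0.0741] [ 0.  -4.1 -0.3]
[ 0.     -0.0721  0.0741] [-0.1 -4.4  1.7]
[ 0.     -0.0716  0.0741] [-0.8 -4.8  0.4]
[ 0.    -0.071  0.074] [-1.  -4.5  1.4]
10.95
```

View pics/w4.png

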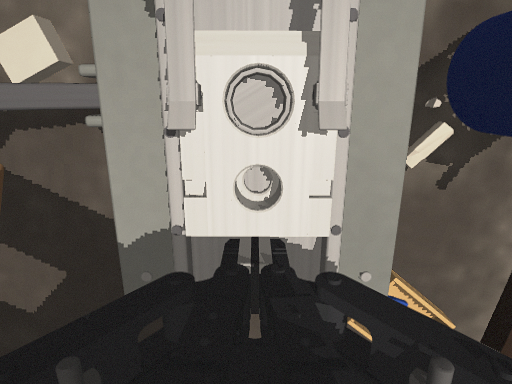

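```bash
python3 - <<'E'
from h import *
f0=np.array([.2,-.3,.4])
for y in np.arange(-.0705,-.0665,.0005):
    bot.servo_line(W(0,y,.074),velocity=.03);bot.dwell(.05);o=get_obs();f=(F(o)-f0);print(B(o['position']).round(4),f)
    if abs(f[1])<1.5: break
c=snap('wrist','w5.png');snap('side','s5.png');print(get_obs()['time_s'])
E
```

```text
[ 0.     -0.0705  0.074 ] [ 0.2 -4.   2.3]
[ 0.     -0.0699  0.074 ] [ 0.2 -4.   2.4]
[ 0.     -0.0694  0.074 ] [-0.5 -3.3  2.2]
[-0.     -0.0688  0.0739] [ 0.8 -3.2  1.7]
[-0.     -0.0685  0.0739] [ 0.5 -4.   0.7]
[-0.     -0.0683  0.074 ] [-0.3 -5.2  1.1]
[ 0.     -0.0681  0.0739] [-0.1 -7.2 -0.3]
[ 0.    -0.068  0.074] [-0.8 -7.7 -1.8]
13.45
```

View pics/w5.png

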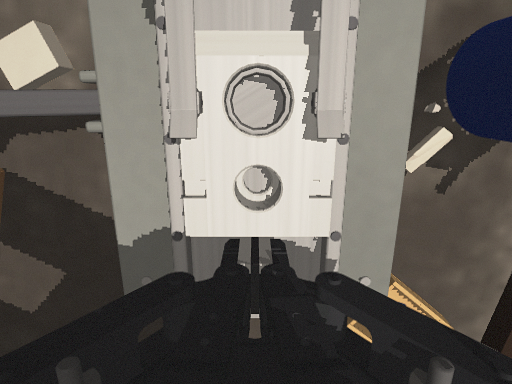

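```bash
cat >> h.py <<'E'
JQ=ori(TH+1.5*np.pi)
def padpt(th):
    f=np.arctan2(.055,.097)-th;R=np.hypot(.097,.055);return -.052-R*np.cos(f),.026+R*np.sin(f)
E
python3 - <<'E'
from h import *
bot.servo_line(W(0,-.080,.074),velocity=.08)
bot.servo_line(W(0,-.080,.16),velocity=.2)
snap('wrist','w6.png')
bot.reach(W(-.149,0,.13),JQ)
x,z=padpt(0)
bot.servo_line(W(x,0,z+.017+.006),velocity=.1)
snap('side','s6.png');f0=F();print(f0,get_obs()['time_s'],B(get_obs()['position']))
E
```

```text
[-0.1 -0.8  0.2] 16.175 [-1.48819797e-01 -1.14214631e-04  1.04053407e-01]
```

```bash
python3 - <<'E'
import cv2
a=cv2.imread('pics/w6.png');b=cv2.imread('pics/s6.png')[110:230,200:360]
cv2.imwrite('pics/c6.png',cv2.hconcat([cv2.resize(a,(400,300)),cv2.resize(b,(400,300))]))
E
```

```text
(no output)
```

View pics/c6.png

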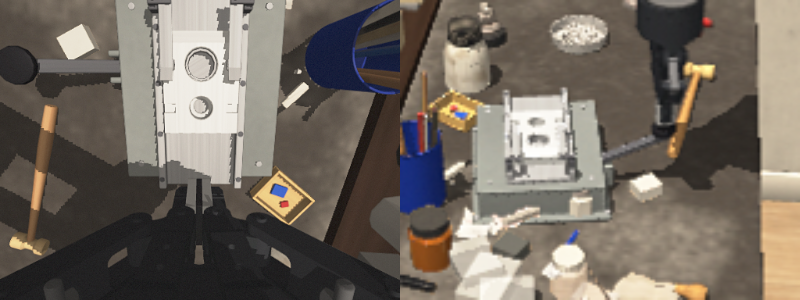

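```bash
python3 - <<'E'
from h import *
c=load('w6');print(B(ray(c,[[201*1.28,64.5*1.28]],.07)[0]).round(4),B(ray(c,[[200.5*1.28,106.5*1.28]],.07)[0]).round(4))
f0=F();t=-.02
for t in list(np.arange(0,.36,.03)):
    x,z=padpt(t);bot.servo_line(W(x,0,z+.017),velocity=.08);o=get_obs();f=F(o)-f0;print(round(t,2),B(o['position']).round(4),f)
    if f[2]>18: break
snap('side','s7.png');print(get_obs()['time_s'])
a=cv2.imread('pics/s7.png')[110:230,200:360];cv2.imwrite('pics/s7z.png',cv2.resize(a,None,fx=4,fy=4,interpolation=cv2.INTER_CUBIC))
E
```

```text
[ 0.0003 -0.      0.07  ] [-0.     -0.0347  0.07  ]
0.0 [-1.489e-01 -1.000e-04  9.810e-02] [-0.8  0.9 -0.4]
0.03 [-0.1507  0.      0.095 ] [0.1 0.3 0.8]
0.06 [-1.523e-01  1.000e-04  9.190e-02] [ 0.1  0.6 -0.2]
0.09 [-1.538e-01  1.000e-04  8.880e-02] [-0.1  1.6 -0.4]
0.12 [-1.551e-01  1.000e-04  8.570e-02] [1.2 0.6 0.2]
0.15 [-1.563e-01  1.000e-04  8.260e-02] [ 0.2  0.9 -0.1]
0.18 [-1.574e-01  1.000e-04  7.950e-02] [ 0.2  0.8 -0.8]
0.21 [-1.585e-01  1.000e-04  7.630e-02] [ 0.1  1.7 -0.1]
0.24 [-1.594e-01  1.000e-04  7.310e-02] [ 0.3  0.5 -0.6]
0.27 [-1.603e-01  1.000e-04  6.990e-02] [ 1.2 -0.1 -0.4]
0.3 [-0.161   0.      0.0666] [-0.3  1.2  0. ]
0.33 [-0.1611 -0.0002  0.0651] [-2.6  6.9 24.8]
19.225
```

View pics/s7z.png

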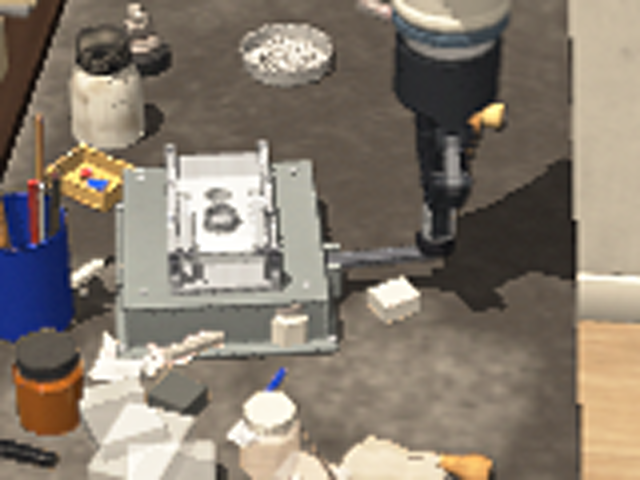

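```bash
python3 - <<'E'
from h import *
o=get_obs();p=B(o['position'])
bot.servo_line(W(p[0],0,.13),velocity=.2)
bot.reach(W(-.05,0,.2),JQ)
snap('wrist','w8.png');print(F(),get_obs()['time_s'])
E
```

```text
[-0.1 -0.2  0.1] 20.35
```

View pics/w8.png

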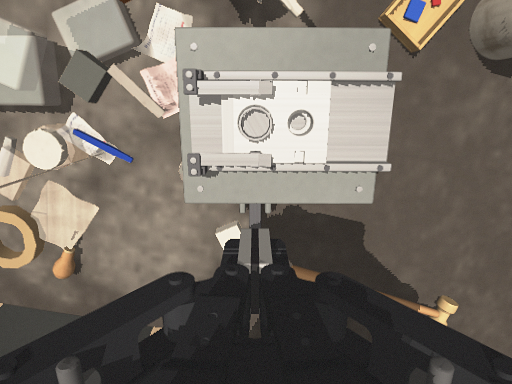

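```bash
python3 - <<'E'
from h import *
a=cv2.imread('pics/w8.png')[65:180,180:340];cv2.imwrite('pics/w8z.png',cv2.resize(a,None,fx=5,fy=5,interpolation=cv2.INTER_CUBIC))
c=load('w8');t=np.linspace(0,2*np.pi,60)
im=cv2.resize(a,None,fx=5,fy=5,interpolation=cv2.INTER_CUBIC)
for z,col in((.0795,(0,0,255)),(.069,(0,255,0))):
    P=proj(c,[W(.013*np.cos(s),.013*np.sin(s),z) for s in t]);Q=((P-[180,65]+.5)*5-.5).round().astype(int)
    cv2.polylines(im,[Q],True,col,1)
cv2.imwrite('pics/w8o.png',im)
E
```

```text
(no output)
```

View pics/w8z.png

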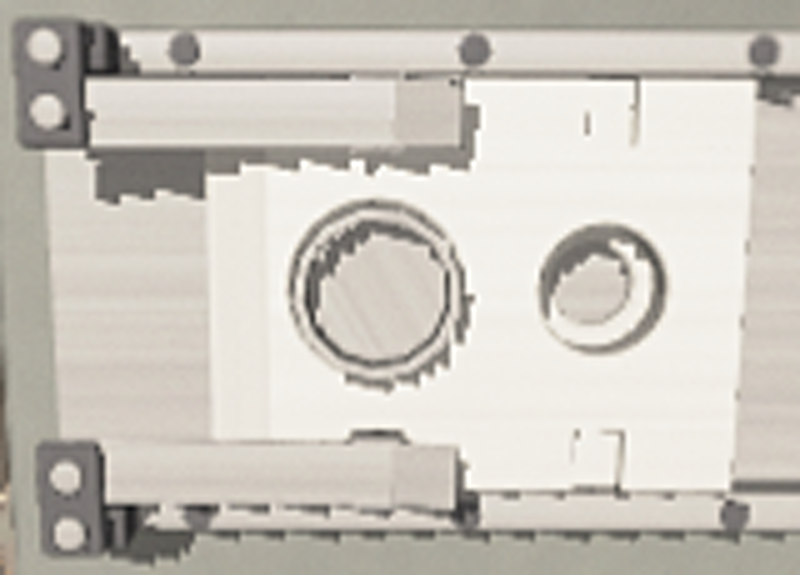

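View pics/w8o.png

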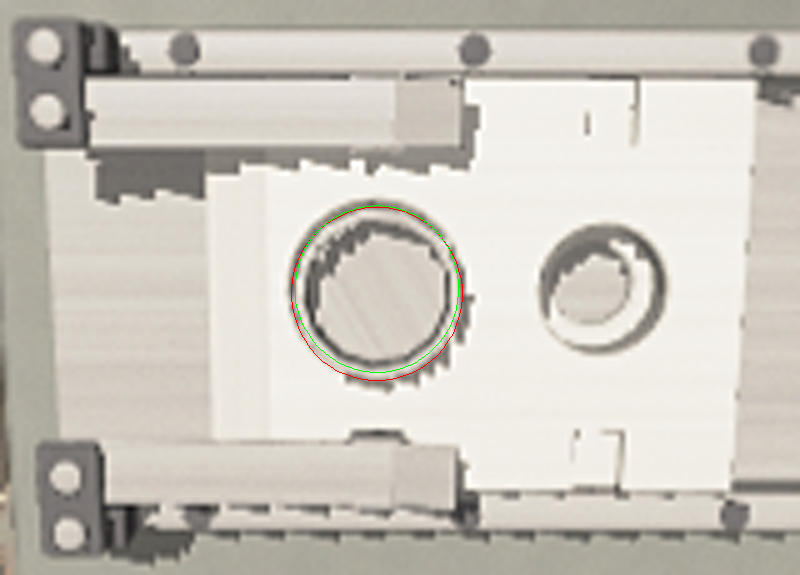

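```bash
python3 - <<'E'
from h import *
hand.move_gripper(.044,strength=25)
bot.reach(W(0,0,.13),JQ);f0=F()
bot.servo_line(W(0,0,.0875),velocity=.08)
o=get_obs();print(B(o['position']),F(o)-f0)
hand.move_gripper(.0,strength=25)
o=get_obs();print(o['gripper_width'],B(o['position']),F(o)-f0,o['time_s'])
snap('wrist','w9.png');snap('side','s9.png')
E
python3 - <<'E'
import cv2
a=cv2.imread('pics/w9.png');b=cv2.imread('pics/s9.png')[110:230,200:360]
cv2.imwrite('pics/c9.png',cv2.hconcat([cv2.resize(a,(400,300)),cv2.resize(b,(400,300))]))
E
```

```text
[-1.87090189e-06 -5.36054568e-05  8.73745042e-02] [-0.3 -1.2 -1. ]
0.024573447928356102 [ 0.0002912  -0.00011161  0.08804627] [-0.2 -0.9  1.7] 22.2667
```

View pics/c9.png

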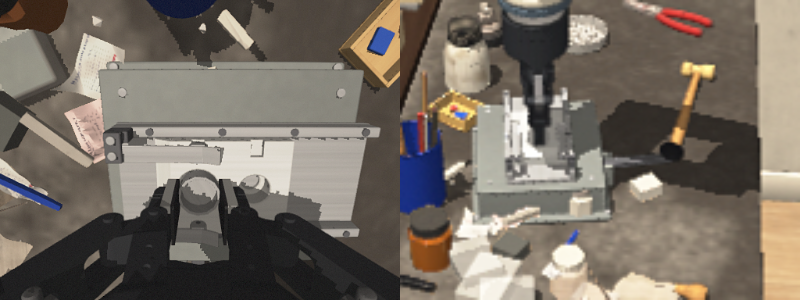

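```bash
python3 - <<'E'
from h import *
bot.servo_line(W(0,0,.16),velocity=.1)
print(get_obs()['gripper_width'],F())
bot.reach([.42,-.10,.32],ori(1.5*np.pi))
snap('wrist','w10.png');snap('scene','sc10.png');snap('side','s10.png');print(get_obs()['gripper_width'],F(),get_obs()['time_s'])
c=load('side0')
for z in(0,.1,.2,.3,.4):print(z,ray(c,[[325,272],[249,326],[345,345]],z).round(3).tolist())
E
```

```text
0.024818918434764616 [ 0.4  1.3 -0.2]
0.024873333567990093 [-0.2  0.4  0.1] 24.5083
0 [[0.326, 0.03, 0.0], [0.494, 0.209, 0.0], [0.278, 0.237, 0.0]]
0.1 [[0.332, 0.118, 0.1], [0.482, 0.278, 0.1], [0.289, 0.303, 0.1]]
0.2 [[0.337, 0.205, 0.2], [0.47, 0.346, 0.2], [0.3, 0.369, 0.2]]
0.3 [[0.343, 0.293, 0.3], [0.457, 0.415, 0.3], [0.31, 0.434, 0.3]]
0.4 [[0.348, 0.381, 0.4], [0.445, 0.484, 0.4], [0.321, 0.5, 0.4]]
```

View pics/w10.png

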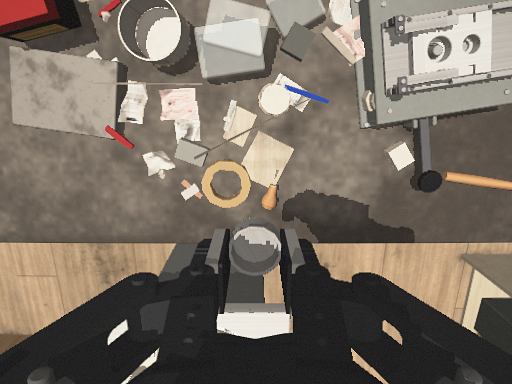

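View pics/sc10.png

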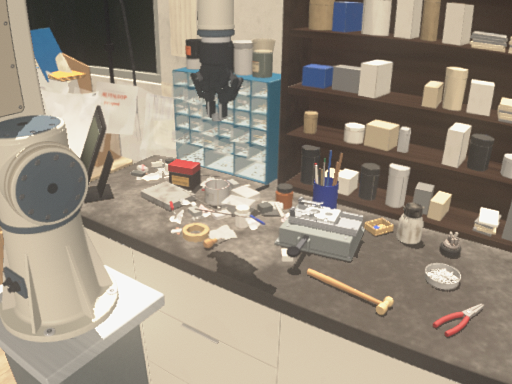

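View pics/s10.png

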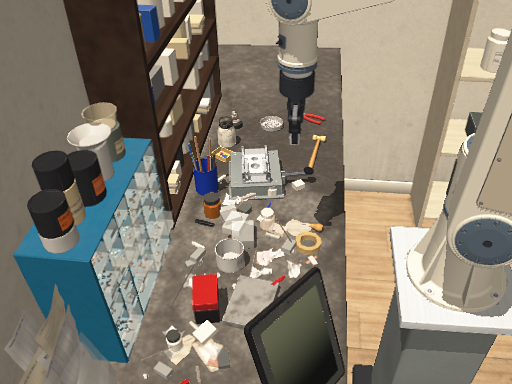

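```bash
python3 - <<'E'
from h import *
c=load('w10')
print(ray(c,[[13,47],[127,62],[117,138],[11,122],[63,10],[110,190]],.019).round(4))
c=load('sc10');print('mon base',ray(c,[[88,200],[110,195],[75,180]],0).round(3))
s=load('side0')
# triangulate monitor top corner: scene (104,107), side (325,272)
for p,q in (((104,108),(322,271)),):
    for z in(.2,.25,.3,.35,.4): print(z,ray(c,[p],z).round(3),ray(s,[q],z).round(3))
E
```

```text
[[0.5547 0.2053 0.019 ]
 [0.5349 0.0606 0.019 ]
 [0.4388 0.0843 0.019 ]
 [0.461  0.2267 0.019 ]
 [0.596  0.1341 0.019 ]
 [0.3657 0.103  0.019 ]]
mon base [[0.348 0.338 0.   ]
 [0.41  0.309 0.   ]
 [0.421 0.499 0.   ]]
0.2 [[0.597 0.525 0.2  ]] [[0.343 0.203 0.2  ]]
0.25 [[0.471 0.365 0.25 ]] [[0.346 0.247 0.25 ]]
0.3 [[0.344 0.206 0.3  ]] [[0.348 0.291 0.3  ]]
0.35 [[0.218 0.046 0.35 ]] [[0.35  0.335 0.35 ]]
0.4 [[ 0.092 -0.114  0.4  ]] [[0.353 0.379 0.4  ]]
```

```bash
python3 - <<'E'
from h import *
s=load('side0')
for z in(.06,.1):print(z,ray(s,[[193,276],[220,276],[193,312],[218,312],[245,250],[216,250]],z).round(3).tolist())
q=kinematics.solve_ik([.487,.115,.041],ori(1.5*np.pi+.1));print(q)
bot.reach([.487,.115,.14],ori(1.5*np.pi+.1))
snap('side','s11.png');c=snap('wrist','w11.png');print(get_obs()['time_s'],get_obs()['position'],F())
a=cv2.imread('pics/w11.png');b=cv2.imread('pics/s11.png')[170:384,140:400]
cv2.imwrite('pics/c11.png',cv2.hconcat([cv2.resize(a,(400,300)),cv2.resize(b,(364,300))]))
E
```

```text
0.06 [[0.636, 0.126, 0.06], [0.573, 0.12, 0.06], [0.614, 0.228, 0.06], [0.559, 0.222, 0.06], [0.526, 0.031, 0.06], [0.597, 0.038, 0.06]]
0.1 [[0.624, 0.16, 0.1], [0.564, 0.153, 0.1], [0.603, 0.256, 0.1], [0.551, 0.25, 0.1], [0.519, 0.068, 0.1], [0.587, 0.075, 0.1]]
[ 2.28894031e-01  4.68996315e-01  2.04335504e+00 -4.44089210e-16
  6.29241298e-01  1.69969036e+00]
25.7167 [0.48778328 0.11415377 0.14103931] [ 0.7  0.5 -0.4]
```

View pics/c11.png

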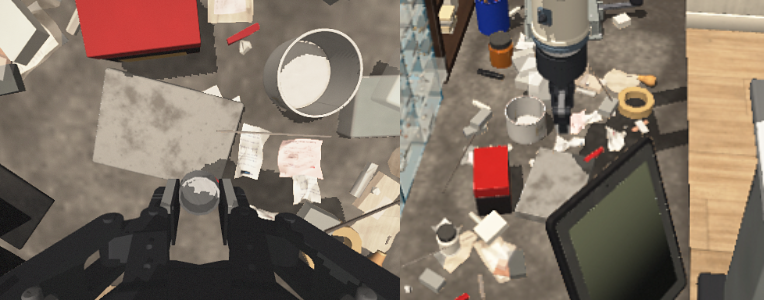

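```bash
python3 - <<'E'
from h import *
c=load('w11');k=1.28
P=ray(c,np.array([[107,68],[245,103],[93,162],[225,131],[265,133]])*k,.019);print(P.round(4))
A,Bc,C=P[0],P[1],P[2];print(np.linalg.norm(A-Bc),np.linalg.norm(A-C))
print('center',(Bc+C)/2); ux=(A-C)/np.linalg.norm(A-C);uy=(A-Bc)/np.linalg.norm(A-Bc)
for t in([.487,.115],[.49,.125]):
    d=np.r_[t,.019]-(Bc+C)/2;print(d@ux,d@uy)
a=cv2.imread('pics/w11.png')[80:240,100:320];cv2.imwrite('pics/w11z.png',cv2.resize(a,None,fx=3.5,fy=3.5,interpolation=cv2.INTER_CUBIC))
E
```

```text
[[0.5565 0.2091 0.019 ]
 [0.5364 0.0721 0.019 ]
 [0.4589 0.2241 0.019 ]
 [0.5062 0.0883 0.019 ]
 [0.5083 0.047  0.019 ]]
0.1384925125615525 0.09878133538673128
center [0.4976447  0.14811848 0.019     ]
-0.00548704968619817 -0.03431059698042226
-0.004041894607930078 -0.023981641274207505
```

View pics/w11z.png

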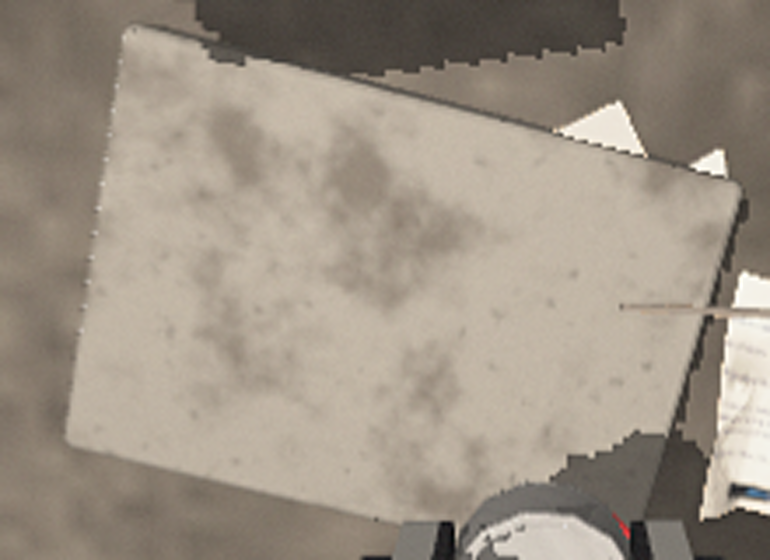

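```bash
python3 - <<'E'
from h import *
p=np.array([.488,.145]);q=ori(1.5*np.pi+.1)
bot.servo_line(np.r_[p,.14],q,velocity=.15)
bot.servo_line(np.r_[p,.05],velocity=.1);bot.dwell(.2);f0=F();print(f0)
for z in np.arange(.045,.0375,-.0008):
    bot.servo_line(np.r_[p,z],velocity=.03);o=get_obs();f=F(o)-f0;print(o['position'].round(4),f)
    if f[2]>2.5: break
print(o['gripper_width'],o['time_s']);snap('wrist','w12.png');snap('side','s12.png')
E
```

```text
[ 0.  -0.  -0.8]
[0.4878 0.145  0.0448] [-0.4 -0.5  0. ]
[0.488  0.145  0.0442] [0.2 0.7 1.2]
[0.488  0.145  0.0434] [0.1 0.8 0.3]
[0.488  0.145  0.0426] [0.3 0.  0.6]
[0.4879 0.145  0.0417] [0.1 0.1 1. ]
[0.488 0.145 0.041] [-0.1  0.   0.3]
[0.4881 0.145  0.0408] [-2.5  0.5 10.5]
0.024469751942317822 29.1333
```

View pics/w12.png

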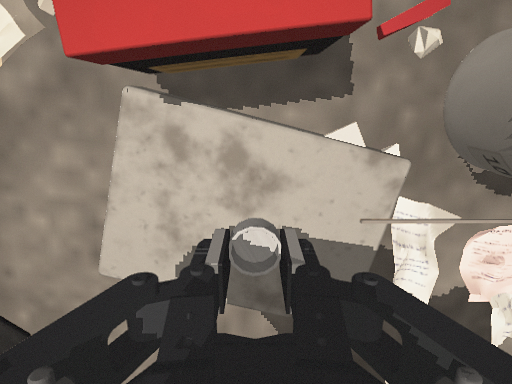

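```bash
python3 - <<'E'
from h import *
p=np.array([.488,.145])
bot.servo_line(np.r_[p,.041],velocity=.03)
hand.move_gripper(.030);hand.move_gripper(.046)
bot.servo_line(np.r_[p,.14],velocity=.08)
bot.servo_line([.44,.14,.22],velocity=.2)
snap('wrist','w13.png');snap('side','s13.png');print(get_obs()['time_s'],F())
a=cv2.imread('pics/w13.png')[60:300,100:420];cv2.imwrite('pics/w13z.png',cv2.resize(a,None,fx=2.5,fy=2.5,interpolation=cv2.INTER_CUBIC))
E
```

```text
32.125 [ 0.5 -0.9 -0.3]
```

View pics/w13z.png

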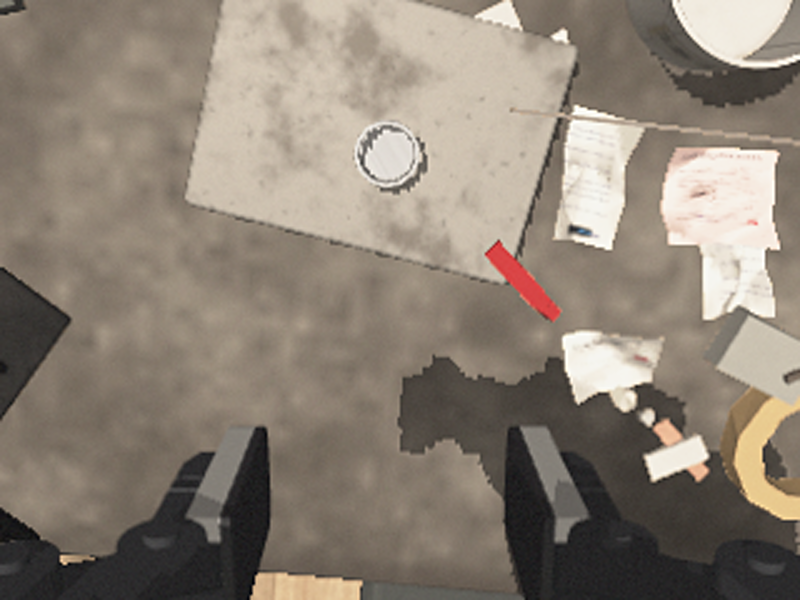

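View pics/s13.png

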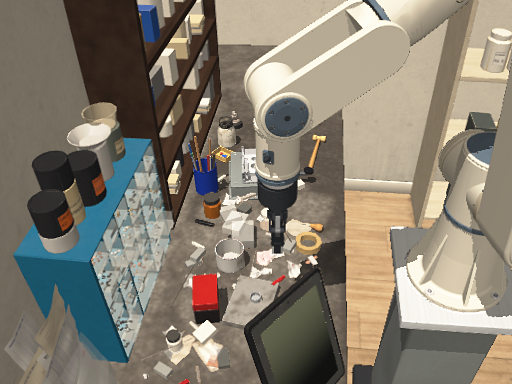

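The wrist picture shows the cup standing open side up on the soldering block, at about (389,155) in the zoomed view. It is well inside the edges and the gripper is clear, so I'm handing in.

```bash
python3 - <<'E'
from h import *
c=load('w13');print(ray(c,[[389/2.5+100,155/2.5+60]],.032).round(4));hand_in()
E
```

```text
[[0.4873 0.1429 0.032 ]]
the job is handed in; nothing more can be done
```

The cup is standing open side up on the soldering block, and I handed the job in at about 32 s of the 58 s allowed. The hand-in reports no verdict, so these are my own measurements.

- **Block:** I pushed it by its tail until the clips snapped into the notches. A picture afterwards put the recess within about 0.3 mm of the pin.
- **Lever:** I pressed it to its stop, where the force rose to about 25 N. A reprojection check matched the cup's rim at the expected 79.5 mm height.
- **Cup:** I gripped it across the channel, lifted it straight out and set it down. Contact came at the height I had predicted.

**Last check:** the final wrist picture puts the cup at about (0.487, 0.143), roughly 10 mm from the centre of the soldering block. Nothing was touching it. The forming block looked flat in its channel in the last clear view, taken just after the cup came out. The hammer, graver and tray looked undisturbed by eye; I did not measure them.

**What disagreed:** the wrist force read close to zero for most of the lever's travel, although 4 to 7 N was expected. The pictures still showed the lever fully down and the cup raised. While pushing the block, the highest force I saw where the nose lifts the rollers was about 5.5 N, less than the 10 to 14 N stated. I only sampled it between steps, so I may have missed the peak.

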